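# Load a solder reel onto the spindle of a reel stand

## Robot

A 7-joint arm with a two-finger parallel gripper is mounted at the origin on the work surface. World frame = base frame: x ahead of the robot, y to its left, z up, the work surface at z = 0. Lengths are in m, angles in degrees, forces in N, time in s.
With the tool pointing down it reaches from about 0.425 to 1.025 m from the base axis. Payload 3.6 kg.
Tool frame: the origin (TCP) lies between the finger pads; the fingertips stand 19 mm ahead of it and the grasp point (between the pads) is the TCP; z points along the fingers, y is the line along which they close (so a half turn about z gives the same grasp; the last joint's range is limited). The gripper opens to 85 mm and grips with 20 to 120 N. Pads are 22 mm wide; open, the fingers measure 114 mm over their backs; the gripper's body (76 mm by 85 mm) begins 54 mm behind the grasp point. The pads swing forward as they close: fully open they stand 13 mm farther back than shut.
Start: joints at [-81.561, 33.873, 2.773, 92.16, -1.908, 54.013, -1.931], TCP at [0.173, 0.704, 0.25] pointing down, gripper open.
Joint ranges: [-153.93, 153.93], [-27.13, 128.08], [-72.61, 78.16], [10.71, 143.7], [-87.88, 267.88], [4.46, 118.87], [-176.78, 176.78]. Speed limits (degrees/s): [147.25, 147.25, 180, 180, 180, 180, 180].

## Interface

Orientations are given as [roll, pitch, yaw] about the fixed x, y, z axes, in that order (R = Rz(yaw) Ry(pitch) Rx(roll)).
In Python, from plant import manip, capture gives the robot as it stands.
- The arm moves only by the shell command python3 -m inch 'ROWS' [FORCE]. ROWS is JSON, a list that holds one entry, the list of rows, each a list of 7 numbers: the shift along the world's x, y, z in units of 0.05 m (1.0 is 0.05 m), then the turn, a rotation vector about the world's x, y, z in units of 30 degrees (1.0 is 30 degrees), then the closure, from -1 (fully open) to 1 (shut). In form: [[[dx, dy, dz, wx, wy, wz, claw], ...]]. A call has 1 to 20 rows; each row shifts and turns the commanded pose from where the row before left it; what a row does not reach is not made up. A row lasts 1/12 s, in which the tool goes at most 41.7 mm and 7.16 degrees, less where a joint would pass 70% of its speed; a pose out of reach is approached as far as the arm can. A call with a number of a shift or a turn outside -1 to 1 is refused whole. A call with a gripper value outside its range is refused whole. The fingers move at their own pace and stop on an object; FORCE is the grip in N (left out, the last holds). Time passes only in rows, so rows that do not move let the fingers close. It gives the time, the measured TCP pose, the force, the opening and the grip force at its end, in the units of the state.
- manip.observe(): the state, without advancing time (a new reading comes with each control period).
- capture(name): name is "scene" or "top" or "wrist"; returns a dict with "pixels" (384x512x3 uint8, red, green, blue), "fov_y" (degrees; the focal length in pixels is half the picture's height over the tangent of half this angle, whatever the lens; pixels are square), "cx", "cy" (the principal point, pixels), "origin" and "attitude" of the camera in the world. Camera axes: x right, y down, z forward; pixel columns grow to the right and rows downward; lengths in m; the calibration is good to about 2 mm. A picture is of the moment at which its call begins. There is no depth.
- manip.close_job(): hands the job in; it is judged then, once.
The state is a dict: "t": time; "joint_positions": joint angles; "dq": joint speeds; "tau": joint torques, N m; "tool_pos": TCP position; "tcp_rot": TCP orientation; "force": force on the tool from outside, world axes, zero at the start; "torque": the same for the moment, N m; "grip_width": finger opening in m; "grip_force": force on a finger pad.
Only numpy, scipy, OpenCV 4.12 (cv2) and the standard library are available. Lean on these libraries where they do the work, as an engineer would, in place of code of your own. Each camera call takes 0.05 s, during which the arm holds its last target. There are 200 camera calls.

## Task

Take the orange solder reel out of the tray and stand it on the loading ledge of the reel stand, its hole facing the spindle, and let go of it there. Then push it along the ledge so that its hole slides onto the spindle, until it drops off the ledge's end and hangs freely on the spindle next to the blue back plate. Leave the blue reel and everything else on the worktop alone.

Things in the scene. Friction and masses are not known exactly. Their poses are not given: they have to be found in the camera images.
- orange_reel: Solder reel, orange flanges, silver winding: 80 mm diameter, 55 mm wide along its axis, through hole of 26 mm diameter along the axis, 0.2 to 0.42 kg. Origin: centre of the hole, middle of the width; y axis = the hole's axis (level). It stands on its rims, origin 40 mm above what it stands on. Grip it from above across its flat ends (55 mm), fingertips above the hole.
- stand: Fixed reel stand. Origin: on the worktop, under the spindle's root, in the plane of the back plate's face; y axis points level along the spindle to its tip and on along the ledge, z up. Blue back plate: 100 mm wide, 145 mm high, from y = -12 to 0 mm. From y = 0 to 66 mm is a gap over a 10 mm base plate: a reel hung there has its centre at z = 86 mm, 4 mm lower than on the ledge.
- spindle_tip (a point): Centre of the free end of the steel spindle, 91 mm above the worktop, 80 mm from the back plate. The spindle is 16 mm in diameter; its last 12 mm taper to 8 mm. Axes as those of the stand.
- ledge_top (a point): Middle of the black loading ledge's top, 50 mm above the worktop, at stand y = 136 mm. Ledge: 70 mm wide, from stand y = 66 to 206 mm, a yellow lip along each side (6 mm thick, 10 mm high, 58 mm clear between). A reel standing between the lips, its axis along y, has its hole's centre 1 mm below the spindle's axis. Axes as those of the stand.
- tray: Fixed white plastic tray, 216 mm along its x by 110 mm along its y, floor 8 mm above the worktop, with two troughs along y at x = -52 and +52 mm, between lips 10 mm high, 58 mm apart. One reel stands in each trough, its axis along the tray's y. Origin: centre of the underside.
- blue_reel: Other solder reel, blue flanges, same outer size, hole only 12 mm: bystander, stays in the tray. Origin at its centre, y axis along its hole.
- mug: Bystander: blue mug, 80 mm diameter, 95 mm high. Origin: centre of underside.
- screwdriver: Bystander: screwdriver with yellow handle, 180 mm long, lying. Origin near the middle of its underside.
- pliers: Bystander: pliers with red handles, about 160 mm long, lying flat. Origin under the pivot.
Mind the look-alikes: they are no part of the job. What is shaped like the stand but green is not meant. What is shaped like the orange_reel but yellow is not meant.

How it is judged (in metres and radians):
On the way, in this order (a step that is already met when the one before it is completed fails the run):
1. the orange reel stands on the ledge, in front of the spindle, in line with it and released (y of orange_reel in the frame of stand between 0.085 and 0.2 m and x of orange_reel in the frame of stand between -0.008 and 0.008 m and z of orange_reel in the frame of stand between 0.084 and 0.096 m and angle between the y axis of orange_reel and the y axis of stand, either way round below 0.2 rad and contact force between orange_reel and the fingers below 0.1 N and contact force between orange_reel and stand above 0.5 N and linear speed of orange_reel below 0.02 m/s), for 0.2 s.
2. the reel's hole is on the spindle while the reel is still partly over the ledge and resting on the stand (y of orange_reel in the frame of stand between 0.04 and 0.08 m and x of orange_reel in the frame of stand between -0.006 and 0.006 m and z of orange_reel in the frame of stand between 0.082 and 0.096 m and angle between the y axis of orange_reel and the y axis of stand, either way round below 0.2 rad and contact force between orange_reel and stand above 0.2 N), for 0.05 s.
At the end, for the whole second after the job is handed in: The orange reel hangs by its hole on the spindle in the gap between back plate and ledge, off the ledge: its centre 20 to 39.5 mm from the back plate, within 6 mm of the spindle sideways, 2.5 to 10 mm below the spindle's axis, its axis within 0.12 rad of the spindle's; it is released and at rest (y of orange_reel in the frame of stand between 0.02 and 0.0395 m and x of orange_reel in the frame of stand between -0.006 and 0.006 m and z of orange_reel in the frame of stand between 0.081 and 0.0885 m and angle between the y axis of orange_reel and the y axis of stand, either way round below 0.12 rad and contact force between orange_reel and stand above 0.5 N and contact force between orange_reel and the fingers below 0.1 N and linear speed of orange_reel below 0.03 m/s); the robot touches nothing.
It fails at once if the blue reel or another bystander is moved by more than 25 mm (distance of any of blue_reel, mug, screwdriver, pliers from where it was at the start of the episode above 0.025 m).
It fails at once if the reel is forced against the stand with more than 60 N (contact force between orange_reel and stand above 60 N).
It also fails if it takes over 58 s, if anything falls off the work surface, if the arm or the gripper's body presses on something with over 40 N, if the wrist force passes 120 N, or if a joint passes its speed limit or range.

## Working session

There is one attempt and no reset: what is moved stays moved. The work goes in short steps, Python scripts to look and compute and a shell command to move; the robot and the scene stay as the last step left them, time stands still between calls to the robot, and variables do not carry over. Pictures are saved under pics/ and viewed, at most 11 in all, crops included, and the job is handed in when it is done.

```bash
mkdir -p pics; ls
python3 - <<'E'
from plant import manip, capture
import cv2, numpy as np
print(manip.observe())
for n in ["scene","top"]:
    c=capture(n); cv2.imwrite(f"pics/{n}0.png",c["pixels"][:,:,::-1]); print(n,{k:v for k,v in c.items() if k!="pixels"})
E
```

```text
pics
{'t': 0.0, 'joint_positions': array([-81.55881687,  33.92617378,   2.76725301,  92.23848926,
        -1.90887726,  54.01224345,  -1.93059664]), 'dq': array([ 0.07654182, -0.05967815,  0.03942867, -0.03850884, -0.07163019,
       -0.08666223,  0.1036388 ]), 'tau': array([-1.15729461e-03, -5.48702323e+01,  1.54616073e+00, -1.98122478e+01,
        9.38765646e-03,  8.62814602e-03, -2.11958046e-06]), 'tool_pos': array([0.17271187, 0.70329871, 0.24912162]), 'tcp_rot': array([-1.79869381e+02,  6.57125645e-03,  1.66206045e+02]), 'force': array([-0.60074582,  0.09782663,  0.35205103]), 'torque': array([-0.01577064,  0.00925935,  0.02492894]), 'grip_force': 0.0, 'grip_width': 0.08535829092206101}
scene {'fov_y': 57.60668474524372, 'cx': 252.68562818181272, 'cy': 189.4170826218349, 'origin': array([1.01931572, 0.52628839, 0.61908263]), 'attitude': array([-125.96606228,    0.33544826,  132.28910536])}
top {'fov_y': 44.16378093445857, 'cx': 252.185079737613, 'cy': 191.6839436330738, 'origin': array([0.27740382, 0.02910919, 1.35577595]), 'attitude': array([-172.1364049 ,   -1.40860799,  -89.45435493])}
```

View pics/scene0.png

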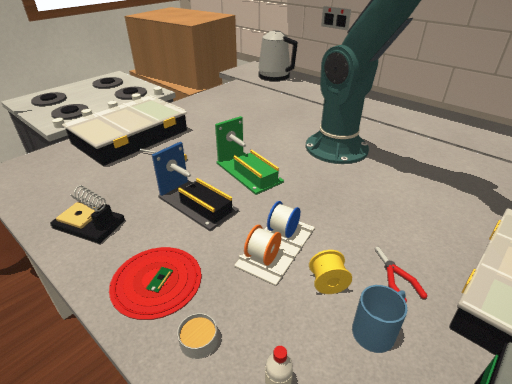

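View pics/top0.png

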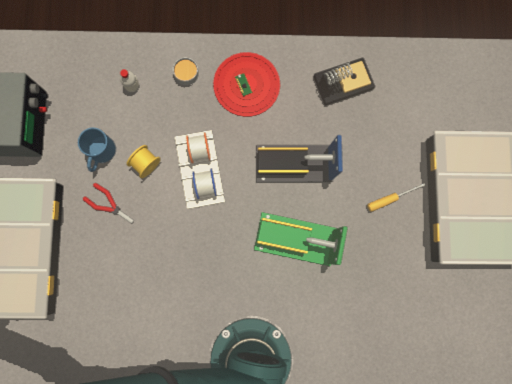

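The top view shows the orange reel at about (198,148), the blue reel at (204,184) and the blue stand at (300,160), with its back plate on the right at (339,155) and its spindle at (318,157). The ledge runs to the left. The green decoy stand is at (300,238) and the yellow decoy reel at (144,161). The scene view shows the orange reel at (263,246) and the blue stand at (195,190). Next I'll make a coarse measurement from the colour masks.

```bash
cat > h.py <<'E'
import numpy as np, cv2
from scipy.spatial.transform import Rotation as Ro
from plant import manip, capture
def f(c): return 192/np.tan(np.radians(c["fov_y"])/2)
def ray(c,p):
    p=np.atleast_2d(np.array(p,float)); d=np.c_[(p-[c["cx"],c["cy"]])/f(c),np.ones(len(p))]
    return d@Ro.from_euler('xyz',c["attitude"],degrees=True).as_matrix().T
def plane(c,p,z):
    d=ray(c,p); o=c["origin"]; return o+d*((z-o[2])/d[:,2])[:,None]
def tri(c1,p1,c2,p2):
    a=[];b=[]
    for c,p in((c1,p1),(c2,p2)):
        d=ray(c,p)[0]; d/=np.linalg.norm(d); M=np.eye(3)-np.outer(d,d); a.append(M); b.append(M@c["origin"])
    return np.linalg.lstsq(np.vstack(a),np.hstack(b),rcond=None)[0]
def proj(c,X):
    q=(np.atleast_2d(X)-c["origin"])@Ro.from_euler('xyz',c["attitude"],degrees=True).as_matrix()
    return q[:,:2]/q[:,2:]*f(c)+[c["cx"],c["cy"]]
def blobs(c,lo,hi,amin=15):
    m=cv2.inRange(cv2.cvtColor(c["pixels"],cv2.COLOR_RGB2HSV),lo,hi)
    n,l,s,ce=cv2.connectedComponentsWithStats(m)
    return [(s[i,4],ce[i].round(1),s[i,:4],cv2.minAreaRect(np.argwhere(l==i)[:,::-1].astype(np.float32))) for i in range(1,n) if s[i,4]>=amin]
ORANGE=((5,150,90),(16,255,255)); YELLOW=((19,150,110),(33,255,255)); BLUE=((100,100,50),(125,255,255))
E
python3 - <<'E'
from h import *
for n in("top","scene"):
    c=capture(n)
    for k,v in dict(O=ORANGE,Y=YELLOW,B=BLUE).items():
        for b in blobs(c,*v): print(n,k,b[0],b[1],b[2],plane(c,[b[1]],.06)[0].round(3), np.round(cv2.boxPoints(b[3]),0).tolist() if k=='Y' else '')
E
```

```text
top O 18 [206.1 142.7] [205 136   3  15] [0.593 0.129 0.06 ] 
top Y 450 [141.  159.2] [127 146  32  31] [0.544 0.308 0.06 ] [[125.0, 161.0], [143.0, 143.0], [158.0, 158.0], [140.0, 176.0]]
top Y 92 [283.4 148.5] [259 148  48   2] [ 0.58  -0.087  0.06 ] [[259.0, 149.0], [259.0, 148.0], [306.0, 148.0], [306.0, 149.0]]
top Y 216 [382.5 201.7] [368 194  30  17] [ 0.433 -0.363  0.06 ] [[368.0, 204.0], [396.0, 193.0], [398.0, 199.0], [370.0, 211.0]]
top Y 78 [ 55.4 209.5] [ 53 201   6  18] [0.401 0.534 0.06 ] [[52.0, 218.0], [54.0, 201.0], [58.0, 201.0], [57.0, 218.0]]
top Y 26 [ 49.  285.2] [ 48 276   3  19] [0.198 0.538 0.06 ] [[48.0, 294.0], [49.0, 276.0], [50.0, 276.0], [49.0, 294.0]]
top B 99 [339.2 152.4] [338 136   4  35] [ 0.571 -0.245  0.06 ] 
scene O 78 [112.2   5.1] [95  2 35  8] [-0.954 -3.2    0.06 ] 
scene O 613 [  8.1 248.9] [  0 221  26  48] [ 0.98  -0.248  0.06 ] 
scene O 116 [249.7 238.7] [244 225  18  32] [0.598 0.129 0.06 ] 
scene O 324 [271.9 248.3] [263 232  18  33] [0.587 0.186 0.06 ] 
scene O 8875 [ 44.9 339.6] [  0 268 127 116] [1.015 0.035 0.06 ] 
scene Y 86 [169.
[... 914 characters left out ...]
7 [329.8 271.7] [309 250  43  44] [0.559 0.317 0.06 ] [[306.0, 256.0], [342.0, 245.0], [354.0, 287.0], [318.0, 298.0]]
scene Y 50 [468.9 279. ] [462 269  14  24] [0.389 0.534 0.06 ] [[462.0, 292.0], [473.0, 268.0], [475.0, 269.0], [463.0, 293.0]]
scene Y 29 [164.  279.4] [158 272  13  17] [0.799 0.08  0.06 ] [[157.0, 288.0], [169.0, 271.0], [170.0, 272.0], [159.0, 288.0]]
scene Y 749 [197.4 332.2] [181 318  34  29] [0.83  0.219 0.06 ] [[176.0, 334.0], [199.0, 311.0], [219.0, 330.0], [195.0, 354.0]]
scene B 1030 [169.1 168. ] [152 142  36  53] [ 0.537 -0.254  0.06 ] 
scene B 88 [272.  213.7] [267 201  15  30] [0.496 0.11  0.06 ] 
scene B 262 [292.3 222.2] [285 207  15  31] [0.487 0.167 0.06 ]
```

```bash
python3 -m inch '[[[0.46,-0.6,0.03,0,0,0.044,-1],[0.46,-0.6,0.03,0,0,0.044,-1],[0.46,-0.6,0.03,0,0,0.044,-1],[0.46,-0.6,0.03,0,0,0.044,-1],[0.46,-0.6,0.03,0,0,0.044,-1],[0.46,-0.6,0.03,0,0,0.044,-1],[0.46,-0.6,0.03,0,0,0.044,-1],[0.46,-0.6,0.03,0,0,0.044,-1],[0.46,-0.6,0.03,0,0,0.044,-1],[0.46,-0.6,0.03,0,0,0.044,-1],[0.46,-0.6,0.03,0,0,0.044,-1],[0.46,-0.6,0.03,0,0,0.044,-1],[0.46,-0.6,0.03,0,0,0.044,-1],[0.46,-0.6,0.03,0,0,0.044,-1],[0.46,-0.6,0.03,0,0,0.044,-1],[0.46,-0.6,0.03,0,0,0.044,-1],[0.46,-0.6,0.03,0,0,0.044,-1],[0.46,-0.6,0.03,0,0,0.044,-1],[0,0,0,0,0,0,-1],[0,0,0,0,0,0,-1]]]'
python3 - <<'E'
from h import *
c=capture("wrist"); cv2.imwrite("pics/w1.png",c["pixels"][:,:,::-1]); print({k:v for k,v in c.items() if k!="pixels"},manip.observe()["tool_pos"])
for b in blobs(c,*ORANGE): print(b)
E
```

```text
t: 1.87
tool_pos: [0.5885, 0.1605, 0.2772]
tcp_rot: [-179.9, 0.0, -170.4]
force: [0.7, 0.5, -0.3]
grip_width: 0.0855
grip_force: 0.0
{'fov_y': 66.8912284406361, 'cx': 251.73223406994705, 'cy': 194.25711258638904, 'origin': array([0.51713249, 0.14773218, 0.39992166]), 'attitude': array([1.63646450e+02, 8.40618341e-02, 9.95185775e+01])} [0.58706319 0.16315672 0.27707594]
(np.int32(210), array([269.9, 161.9]), array([267, 131,   6,  63], dtype=int32), ((269.7881774902344, 161.98486328125), (62.02699279785156, 4.652985572814941), 88.8982925415039))
(np.int32(194), array([226.1, 165.1]), array([224, 133,   7,  63], dtype=int32), ((226.24777221679688, 164.06146240234375), (62.0319938659668, 5.610581874847412), 87.99044799804688))
```

View pics/w1.png

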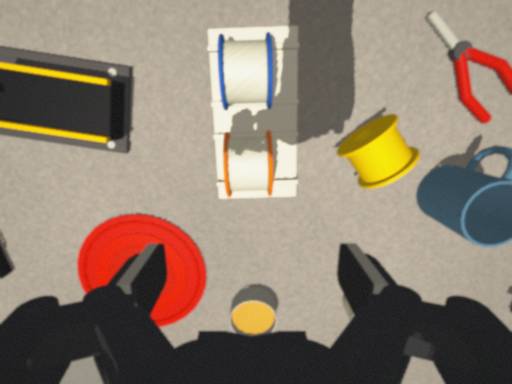

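The orange reel's flanges show at columns 224–231 and 267–273, rows 131–194, with the ledge lips at upper left. I'll take a second viewpoint between the reel and the stand.

```bash
python3 -c "
from h import *;import pickle
c=capture('wrist');pickle.dump(c,open('w1.pkl','wb'))"
python3 -m inch '[[[0,-0.7,0,0,0,0,-1],[0,-0.7,0,0,0,0,-1],[0,-0.7,0,0,0,0,-1],[0,-0.7,0,0,0,0,-1],[0,0,0,0,0,0,-1],[0,0,0,0,0,0,-1]]]'
python3 - <<'E'
from h import *
import pickle
c=capture("wrist"); pickle.dump(c,open('w2.pkl','wb')); cv2.imwrite("pics/w2.png",c["pixels"][:,:,::-1])
a=pickle.load(open('w1.pkl','rb'))
for n,c in(('a',a),('b',c)):
  print(n,c["origin"],c["attitude"])
  for k,v in dict(O=ORANGE,Y=YELLOW,B=BLUE).items():
    for b in blobs(c,*v,60): print(k,b[0],b[1],b[2],np.round(cv2.boxPoints(b[3]),1).tolist())
E
```

```text
t: 2.47
tool_pos: [0.5861, 0.0231, 0.2773]
tcp_rot: [-180.0, -0.0, -170.2]
force: [0.5, 1.3, 0.2]
grip_width: 0.0854
grip_force: 0.0
a [0.51592227 0.14995269 0.39980561] [1.63704538e+02 1.56625001e-04 9.97535818e+01]
O 213 [267.  162.9] [264 133   6  63] [[263.79998779296875, 133.0], [268.29998779296875, 132.89999389648438], [270.3999938964844, 194.89999389648438], [266.0, 195.0]]
O 205 [223.2 166. ] [221 134   7  63] [[220.10000610351562, 134.10000610351562], [225.89999389648438, 134.0], [227.10000610351562, 196.0], [221.3000030517578, 196.10000610351562]]
Y 842 [53.1 73.9] [  0  62 107  24] [[-1.2000000476837158, 69.0], [0.10000000149011612, 61.20000076293945], [106.9000015258789, 78.69999694824219], [105.5999984741211, 86.5999984741211]]
Y 3579 [375.7 154. ] [335 117  81  73] [[329.79998779296875, 146.0], [388.1000061035156, 110.0], [421.0, 163.3000030517578], [362.70001220703125, 199.3000030517578]]
Y 748 [ 51.9 131.9] [  0 121 107  23] [[-1.0, 127.30000305175781], [0.10000000149011612, 120.4000015258789], [106.30000305175781, 136.8000030517578], [105.30000305175781, 143.80000305
[... 1482 characters left out ...]
[241.6 289.1] [237 273  11  33] [[235.60000610351562, 273.8999938964844], [239.0, 273.0], [247.6999969482422, 304.5], [244.3000030517578, 305.5]]
Y 491 [332.8 330.2] [320 318  32  28] [[315.20001220703125, 337.1000061035156], [336.29998779296875, 309.0], [351.0, 320.0], [329.8999938964844, 348.20001220703125]]
B 4853 [ 32.1 102.1] [  0  50  71 106] [[-0.0, 50.0], [70.0, 50.0], [70.0, 155.0], [0.0, 155.0]]
B 1228 [342.6  96.1] [332  61  22  71] [[332.0, 61.0], [353.0, 61.0], [353.0, 131.0], [332.0, 131.0]]
B 486 [395.4  93.4] [378  60  26  71] [[377.79998779296875, 129.6999969482422], [383.3999938964844, 59.29999923706055], [405.6000061035156, 61.099998474121094], [400.0, 131.39999389648438]]
```

View pics/w2.png

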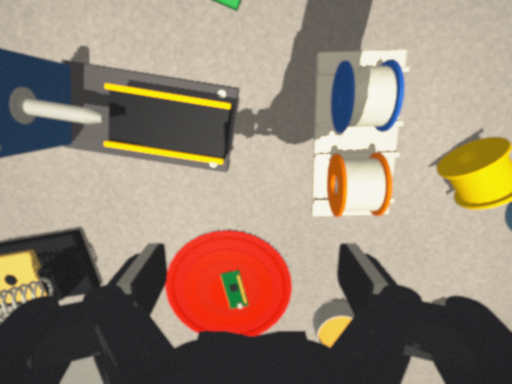

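Now the reel shows in full: the near flange is an ellipse at columns 328–346, rows 154–215, and the far flange is at 371–391. The lips run (104,85)–(231,106) and (103,142)–(223,161), with the spindle tip near (100,117). I'll triangulate the flanges and the lip ends.

Run:
```python
from h import *
import pickle
a=pickle.load(open('w1.pkl','rb'));b=pickle.load(open('w2.pkl','rb'))
def bis(c,colrange,lo=ORANGE):
    m=cv2.inRange(cv2.cvtColor(c["pixels"],cv2.COLOR_RGB2HSV),*lo)
    n,l,s,ce=cv2.connectedComponentsWithStats(m)
    i=[i for i in range(1,n) if s[i,4]>60 and colrange[0]<ce[i][0]<colrange[1] and 120<ce[i][1]<220][0]
    p=np.argwhere(l==i); e=[]
    for r in (p[:,0].min(),p[:,0].max()):
        e.append([p[p[:,0]==r,1].mean(),r])
    d=ray(c,e); d/=np.linalg.norm(d,axis=1)[:,None]; s=d.sum(0)
    return proj(c,c["origin"]+s)[0], e
A=[bis(a,r) for r in((215,240),(255,280))]; B=[bis(b,r) for r in((325,350),(370,400))]
print(A,B)
F=[tri(a,A[i][0],b,B[i][0]) for i in(0,1)]
print("flanges",F,"centre",(F[0]+F[1])/2,"len",np.linalg.norm(F[1]-F[0]),"axis deg",np.degrees(np.arctan2(*(F[1]-F[0])[[1,0]])))
for X in F: pass
L=[tri(a,pa,b,pb) for pa,pb in(((106.3,82.6),(231,106)),((105.8,140.3),(223,161)))]
print("lip ends",L)
P=plane(b,[[103.7,85.4],[231,106],[103,142.5],[223,161]],.06); print("lips z=.06",P.round(4))
for i in(0,2): d=P[i+1]-P[i]; print("len,angle",np.linalg.norm(d),np.degrees(np.arctan2(d[1],d[0])))
print("tip", plane(b,[[101,117]],.091))
# edge direction check of tray/reel from face lines at z
```

```text
[(array([224.75799039, 165.3302693 ]), [[np.float64(224.0), np.int64(134)], [np.float64(225.5), np.int64(196)]]), (array([265.75803613, 164.33216012]), [[np.float64(265.0), np.int64(133)], [np.float64(266.5), np.int64(195)]])] [(array([336.75189084, 184.57689409]), [[np.float64(336.0), np.int64(154)], [np.float64(337.5), np.int64(215)]]), (array([377.25173222, 183.57044343]), [[np.float64(376.5), np.int64(153)], [np.float64(378.0), np.int64(214)]])]
flanges [array([0.58553479, 0.12875115, 0.05131909]), array([0.57574861, 0.17752054, 0.05185648])] centre [0.5806417  0.15313585 0.05158778] len 0.049744461709137634 axis deg 101.34641347784711
lip ends [array([ 0.51534522, -0.01393531,  0.05539189]), array([ 0.57987897, -0.01415622,  0.05198445])]
lips z=.06 [[ 0.5178 -0.1547  0.06  ]
 [ 0.5154 -0.0136  0.06  ]
 [ 0.5806 -0.1537  0.06  ]
 [ 0.5784 -0.0136  0.06  ]]
len,angle 0.1411000226063395 90.94467412297604
len,angle 0.14011352816948228 90.90545226854209
tip [[ 0.54877372 -0.14153777  0.091     ]]
```

Stand frame: origin about (0.550, −0.220), y axis at 90.9°. The reel is at (0.581, 0.153) with its axis at about 101.2°. Moving above the reel.

```bash
python3 -m inch '[[[-0.03,0.65,0,0,0,0.01,-1],[-0.03,0.65,0,0,0,0.01,-1],[-0.02,0.65,0,0,0,0.01,-1],[-0.02,0.65,0,0,0,0.01,-1],[0,0,-0.5,0,0,0,-1],[0,0,-0.6,0,0,0,-1],[0,0,-0.6,0,0,0,-1],[0,0,-0.6,0,0,0,-1],[0,0,-0.4,0,0,0,-1],[0,0,0,0,0,0,-1],[0,0,0,0,0,0,-1],[0,0,0,0,0,0,-1]]]'
python3 - <<'E'
from h import *
o=manip.observe(); print(o["tool_pos"],o["tcp_rot"])
c=capture("wrist"); cv2.imwrite("pics/w3.png",c["pixels"][:,:,::-1])
for b in blobs(c,*ORANGE,40): print(b[0],b[1],b[2])
R=np.array([.581,.153,.048]); u=np.array([np.cos(np.radians(101.2)),np.sin(np.radians(101.2)),0])
print(proj(c,[R+[0,0,.04],R+.0275*u+[0,0,.04],R-.0275*u+[0,0,.04]]))
E
```

```text
t: 3.52
tool_pos: [0.5823, 0.1563, 0.1434]
tcp_rot: [179.9, 0.1, -168.7]
force: [-0.1, -1.1, 0.6]
grip_width: 0.0854
grip_force: 0.0
[0.5823357  0.15625213 0.14342458] [ 1.79934860e+02  1.09289872e-01 -1.68688261e+02]
726 [213.1 203.4] [207 154  15 100]
710 [283.9 202.8] [277 154  12 100]
[[248.57119738 220.87571973]
 [290.47764694 220.89694084]
 [206.64942877 220.85449086]]
```

View pics/w3.png

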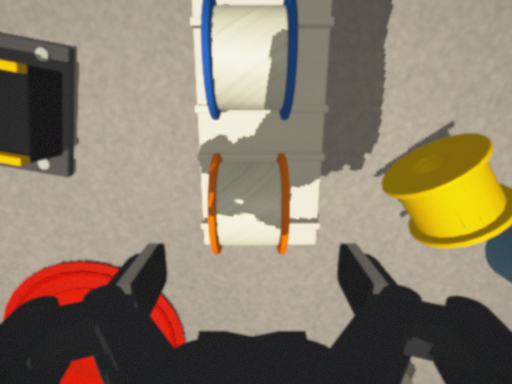

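The flanges sit at columns 207 and 289, which matches the prediction, and the fingers straddle the reel. Now I'll descend and grip.

```bash
python3 -m inch '[[[-0.02,-0.06,-0.3,0,0,0,-1],[0,0,-0.4,0,0,0,-1],[0,0,-0.3,0,0,0,-1],[0,0,-0.15,0,0,0,-1],[0,0,0,0,0,0,-1],[0,0,0,0,0,0,-1],[0,0,0,0,0,0,0],[0,0,0,0,0,0,0.3],[0,0,0,0,0,0,0.6],[0,0,0,0,0,0,1],[0,0,0,0,0,0,1],[0,0,0,0,0,0,1],[0,0,0,0,0,0,1],[0,0,0,0,0,0,1],[0,0,0,0,0,0,1],[0,0,0,0,0,0,1]]]' 50
```

```text
t: 4.9
tool_pos: [0.5818, 0.1517, 0.0862]
tcp_rot: [180.0, 0.1, -168.8]
force: [-2.1, 0.6, 6.4]
grip_width: 0.054
grip_force: 51.9
```

```bash
python3 -m inch '[[[0,0,0.25,0,0,0,1],[0,0,0.5,0,0,0,1],[0,0,0.6,0,0,0,1],[0,0,0.45,0,0,0,1],[-0.04,-0.3,0,0,0,-0.03,1],[-0.08,-0.53,0,0,0,-0.045,1],[-0.1,-0.6,0,0,0,-0.045,1],[-0.1,-0.6,0,0,0,-0.045,1],[-0.1,-0.6,0,0,0,-0.045,1],[-0.1,-0.6,0,0,0,-0.045,1],[-0.08,-0.6,0,0,0,-0.045,1],[-0.05,-0.4,0,0,0,-0.03,1],[-0.03,-0.3,0,0,0,-0.014,1],[0,0,0,0,0,0,1],[0,0,0,0,0,0,1],[0,0,0,0,0,0,1],[0,0,0,0,0,0,1]]]'
python3 - <<'E'
from h import *
import pickle
o=manip.observe(); print(o["tool_pos"],o["tcp_rot"])
for n in("wrist","scene"):
    c=capture(n); pickle.dump(c,open(n[0]+'4.pkl','wb')); cv2.imwrite(f"pics/{n}4.png",c["pixels"][:,:,::-1])
    for k,v in dict(O=ORANGE,Y=YELLOW).items():
        for b in blobs(c,*v,40): print(n,k,b[0],b[1],b[2],np.round(cv2.boxPoints(b[3]),1).tolist())
E
```

```text
t: 6.32
tool_pos: [0.5467, -0.0739, 0.1745]
tcp_rot: [179.9, -0.0, -179.0]
force: [1.2, 0.7, -3.6]
grip_width: 0.0542
grip_force: 54.8
[ 0.54668426 -0.0739074   0.17450468] [ 1.79948329e+02 -3.66089187e-02 -1.79030970e+02]
wrist O 1690 [203.1 235.9] [194 169  25 136] [[191.39999389648438, 303.5], [196.0, 168.5], [218.3000030517578, 169.1999969482422], [213.8000030517578, 304.29998779296875]]
wrist O 1677 [300.8 237.4] [287 169  23 138] [[286.70001220703125, 169.1999969482422], [307.70001220703125, 168.60000610351562], [311.20001220703125, 305.70001220703125], [290.29998779296875, 306.20001220703125]]
wrist Y 1383 [236.3 161.7] [155 157 168  10] [[155.0, 157.0], [322.0, 157.0], [322.0, 166.0], [155.0, 166.0]]
wrist Y 278 [178.6 231.7] [162 227  34  10] [[162.0, 227.0], [195.0, 227.0], [195.0, 236.0], [162.0, 236.0]]
wrist Y 68 [313.3 231.7] [309 228  10   8] [[309.0, 228.0], [318.0, 228.0], [318.0, 235.0], [309.0, 235.0]]
scene O 497 [94.6  7.8] [ 28   0 133  20] [[27.799999237060547, 13.199999809265137], [159.39999389648438, -4.699999809265137], [160.3000030517578, 2.0], [28.70000076
[... 1497 characters left out ...]
51562, 211.6999969482422]]
scene Y 76 [221.4 193.2] [211 187  21  13] [[210.39999389648438, 189.10000610351562], [212.0, 186.1999969482422], [232.0, 197.10000610351562], [230.5, 200.0]]
scene Y 1375 [329.8 271.7] [309 250  43  44] [[305.8999938964844, 255.8000030517578], [341.70001220703125, 245.10000610351562], [354.20001220703125, 286.79998779296875], [318.5, 297.6000061035156]]
scene Y 48 [468.6 279.4] [462 269  13  24] [[461.6000061035156, 291.79998779296875], [473.20001220703125, 268.6000061035156], [474.79998779296875, 269.3999938964844], [463.20001220703125, 292.6000061035156]]
scene Y 773 [197.1 332. ] [180 318  35  29] [[180.0, 318.0], [214.0, 318.0], [214.0, 346.0], [180.0, 346.0]]
```

View pics/wrist4.png

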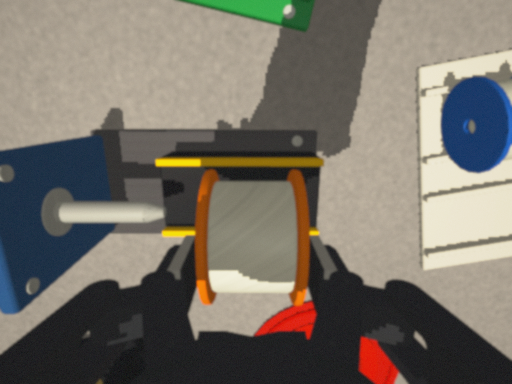

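The reel hangs level over the ledge at columns 194–310, parallel to the lips (rows 161 and 231). The spindle points at it at row 212. Now I'll work out the sideways offset.

Run:
```python
from h import *
import pickle
c=pickle.load(open('w4.pkl','rb')); m=cv2.inRange(cv2.cvtColor(c["pixels"],cv2.COLOR_RGB2HSV),*ORANGE)
n,l,s,ce=cv2.connectedComponentsWithStats(m); C=[]
for i in range(1,n):
    if s[i,4]<1000: continue
    p=np.argwhere(l==i); e=[[p[p[:,0]==r,1].mean(),r] for r in(p[:,0].min(),p[:,0].max())]
    d=ray(c,e); d/=np.linalg.norm(d,axis=1)[:,None]; q=proj(c,c["origin"]+d.sum(0))[0]
    ang=np.arccos(d[0]@d[1])/2; print(e,q,"dist",.04/np.sin(ang))
    C.append(plane(c,q,.1365)[0])
C=np.array(C); print("reel",C,C.mean(0)); dd=C[np.argmax(C[:,1])]-C[np.argmin(C[:,1])]; print("axis",np.degrees(np.arctan2(dd[1],dd[0])))
P=plane(c,[[178.6,161.7],[178.6,231.7],[313.3,161.7],[313.3,231.7]],.06); print(P.round(4), "centre x",P[:2].mean(0),P[2:].mean(0))
# lip angle via fit
M=cv2.inRange(cv2.cvtColor(c["pixels"],cv2.COLOR_RGB2HSV),*YELLOW)
for r0,r1 in((150,170),(222,240)):
    y,x=np.nonzero(M[r0:r1,150:330]); W=plane(c,np.c_[x+150,y+r0],.06); k=np.polyfit(W[:,1],W[:,0],1); print("lip x=",k, np.polyval(k,-.0746))
print("tip",plane(c,[[163,212.5],[70,212]],.091))
```

```text
[[np.float64(211.0), np.int64(169)], [np.float64(206.5), np.int64(304)]] [208.82163791 234.35086268] dist 0.18201253198705147
[[np.float64(293.5), np.int64(169)], [np.float64(297.0), np.int64(306)]] [295.19273803 235.25860278] dist 0.17969791299915602
reel [[ 0.54693885 -0.10072368  0.1365    ]
 [ 0.54672299 -0.04884355  0.1365    ]] [ 0.54683092 -0.07478362  0.1365    ]
axis 90.23838670479446
[[ 0.5168 -0.1356  0.06  ]
 [ 0.5793 -0.139   0.06  ]
 [ 0.5151 -0.0247  0.06  ]
 [ 0.5774 -0.02    0.06  ]] centre x [ 0.5480613  -0.13732775  0.06      ] [ 0.54626386 -0.02237976  0.06      ]
lip x= [-0.01928693  0.51436294] 0.5158017491579107
lip x= [-0.01596001  0.57709492] 0.5782855398741094
tip [[ 0.55011169 -0.14170826  0.091     ]
 [ 0.55080429 -0.21163767  0.091     ]]
```

```bash
python3 -m inch '[[[0.02,0,-0.2,0,0,0,1],[0,0,-0.3,0,0,0,1],[0,0,-0.2,0,0,0,1],[0,0,-0.1,0,0,0,1],[0,0,-0.04,0,0,0,1],[0,0,0,0,0,0,1],[0,0,0,0,0,0,1],[0,0,0,0,0,0,1]]]'; python3 -m inch '[[[0,0,-0.02,0,0,0,1],[0,0,0,0,0,0,1],[0,0,0,0,0,0,1]]]';python3 -m inch '[[[0,0,-0.02,0,0,0,1],[0,0,0,0,0,0,1],[0,0,0,0,0,0,1]]]'
```

```text
t: 7.08
tool_pos: [0.5484, -0.0755, 0.1333]
tcp_rot: [-180.0, 0.1, -179.2]
force: [0.6, 1.1, -3.8]
grip_width: 0.0539
grip_force: 54.8
t: 7.33
tool_pos: [0.548, -0.0755, 0.1321]
tcp_rot: [-180.0, 0.0, -179.2]
force: [-0.4, 0.1, -3.2]
grip_width: 0.0542
grip_force: 54.8
t: 7.58
tool_pos: [0.5479, -0.0754, 0.1308]
tcp_rot: [180.0, -0.0, -179.2]
force: [0.4, -1.1, -3.3]
grip_width: 0.0536
grip_force: 54.8
```

```bash
python3 -m inch '[[[0,0,-0.03,0,0,0,1],[0,0,0,0,0,0,1],[0,0,0,0,0,0,1]]]'; python3 -m inch '[[[0,0,-0.02,0,0,0,1],[0,0,0,0,0,0,1],[0,0,0,0,0,0,1]]]';python3 -m inch '[[[0,0,-0.02,0,0,0,1],[0,0,0,0,0,0,1],[0,0,0,0,0,0,1]]]'
```

```text
t: 7.83
tool_pos: [0.5478, -0.0754, 0.1292]
tcp_rot: [180.0, -0.0, -179.2]
force: [0.0, 0.1, -3.4]
grip_width: 0.054
grip_force: 54.8
t: 8.08
tool_pos: [0.548, -0.0754, 0.1283]
tcp_rot: [-180.0, 0.0, -179.2]
force: [0.4, 0.3, -3.2]
grip_width: 0.0539
grip_force: 54.8
t: 8.33
tool_pos: [0.5481, -0.0754, 0.1282]
tcp_rot: [180.0, 0.0, -179.2]
force: [-1.5, 0.2, 6.0]
grip_width: 0.0539
grip_force: 55.6
```

It touched down at the expected height. Releasing and lifting a little.

```bash
python3 -m inch '[[[0,0,0,0,0,0,0.5],[0,0,0,0,0,0,0],[0,0,0,0,0,0,-0.5],[0,0,0,0,0,0,-1],[0,0,0,0,0,0,-1],[0,0,0,0,0,0,-1],[0,0,0,0,0,0,-1],[0,0,0,0,0,0,-1],[0,0,0.4,0,0,0,-1],[0,0,0.6,0,0,0,-1],[0,0,0.2,0,0,0,-1],[0,0,0,0,0,0,-1],[0,0,0,0,0,0,-1],[0,0,0,0,0,0,-1]]]'
python3 - <<'E'
from h import *
o=manip.observe(); print(o["tool_pos"],o["tcp_rot"])
c=capture("wrist"); cv2.imwrite("pics/w5.png",c["pixels"][:,:,::-1])
m=cv2.inRange(cv2.cvtColor(c["pixels"],cv2.COLOR_RGB2HSV),*ORANGE)
n,l,s,ce=cv2.connectedComponentsWithStats(m); C=[]
for i in range(1,n):
    if s[i,4]<500 or s[i,3]<90: continue
    p=np.argwhere(l==i); e=[[p[p[:,0]==r,1].mean(),r] for r in(p[:,0].min(),p[:,0].max())]
    d=ray(c,e); d/=np.linalg.norm(d,axis=1)[:,None]; q=proj(c,c["origin"]+d.sum(0))[0]
    C.append(plane(c,q,.09)[0])
print(np.array(C),np.mean(C,0))
M=cv2.inRange(cv2.cvtColor(c["pixels"],cv2.COLOR_RGB2HSV),*YELLOW)
for b in blobs(c,*YELLOW,40): print(b[0],b[1],b[2],plane(c,b[1],.06).round(4))
E
```

```text
t: 9.5
tool_pos: [0.547, -0.0753, 0.1863]
tcp_rot: [180.0, -0.1, -179.1]
force: [-1.6, 0.2, 0.2]
grip_width: 0.0849
grip_force: 0.0
[ 0.54702588 -0.07526958  0.18632242] [ 1.79988389e+02 -1.05986156e-01 -1.79149577e+02]
[[ 0.54897974 -0.10154304  0.09      ]
 [ 0.54826715 -0.05029193  0.09      ]] [ 0.54862344 -0.07591748  0.09      ]
1111 [234.7 159.1] [161 155 161  10] [[ 0.5161 -0.0915  0.06  ]]
354 [189.7 226.6] [167 223  46   8] [[ 0.5794 -0.1332  0.06  ]]
191 [304.7 226.6] [293 223  25   8] [[ 0.5779 -0.0271  0.06  ]]
639 [ 80.9 372.9] [ 60 358  43  26] [[ 0.7524 -0.2593  0.06  ]]
```

View pics/w5.png

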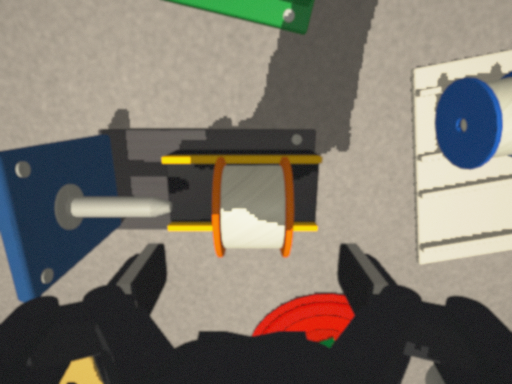

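The reel stands released between the lips, flanges at columns 212–293, in line with the spindle (row 207). I'll push it with the gripper turned a quarter turn and partly open, so the fingers straddle the spindle and press on both sides of the hole.

```bash
python3 -c "
from h import *
print(manip.observe()['joint_positions'].round(1))"; python3 -m inch '[[[0,0.1,0,0,0,0.23,-1],[0,0.1,0,0,0,0.23,-1],[0,0.1,0,0,0,0.23,-0.5],[0,0.1,0,0,0,0.23,0],[0,0.1,0,0,0,0.23,0.29],[0,0.1,0,0,0,0.23,0.29],[0,0.1,0,0,0,0.23,0.29],[0,0.1,0,0,0,0.23,0.29],[0,0.1,0,0,0,0.23,0.29],[0,0.1,0,0,0,0.23,0.29],[0,0.1,0,0,0,0.23,0.29],[0,0.1,0,0,0,0.23,0.29],[0,0.1,0,0,0,0.24,0.29],[0,0,0,0,0,0,0.29],[0,0,0,0,0,0,0.29],[0,0,0,0,0,0,0.29]]]';  python3 -c "
from h import *
print(manip.observe()['joint_positions'].round(1))"
```

```text
[  0.3  26.6   3.7 117.7  -2.9  35.9  96.9]
t: 10.88
tool_pos: [0.5474, -0.0109, 0.1865]
tcp_rot: [179.9, 0.0, -89.4]
force: [0.5, 0.4, 0.4]
grip_width: 0.0303
grip_force: 0.0
[ 12.2  27.5 -21.2 117.5  15.8  37.8 161.3]
```

```bash
python3 -m inch '[[[0,0,-0.4,0,0,0,0.29],[0,0,-0.6,0,0,0,0.29],[0,0,-0.5,0,0,0.01,0.29],[0,0,-0.3,0,0,0,0.29],[0,0,0,0,0,0,0.29],[0,0,0,0,0,0,0.29],[0,0,0,0,0,0,0.29]]]'
python3 - <<'E'
from h import *
c=capture("wrist"); s=capture("scene")
s=cv2.resize(s["pixels"][110:260,100:300],None,fx=2,fy=2,interpolation=cv2.INTER_CUBIC)
w=cv2.resize(c["pixels"],(400,300)); cv2.imwrite("pics/w6.png",np.hstack([w,s])[:,:,::-1])
print(manip.observe()["tool_pos"], c["origin"])
E
```

```text
t: 11.47
tool_pos: [0.5485, -0.0105, 0.098]
tcp_rot: [-179.9, -0.0, -88.9]
force: [0.5, 0.4, 0.2]
grip_width: 0.0306
grip_force: 0.0
[ 0.54891729 -0.01041532  0.09855562] [ 0.5494318  -0.08333169  0.2207119 ]
```

View pics/w6.png

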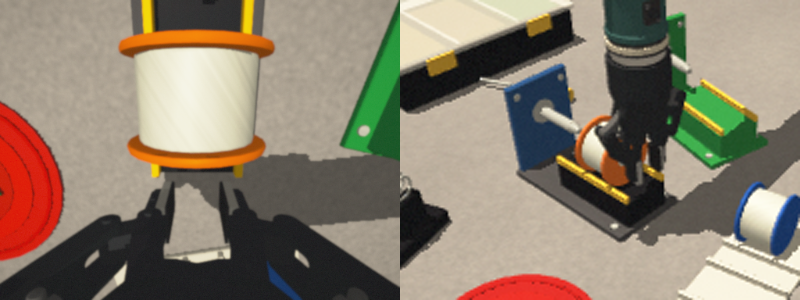

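The fingers are behind the reel, centred on it and clear of the spindle line. Pushing now.

```bash
python3 -m inch '[[[0,-0.15,0,0,0,0,0.29],[0,-0.15,0,0,0,0,0.29],[0,-0.1,0,0,0,0,0.29],[0,-0.06,0,0,0,0,0.29],[0,-0.06,0,0,0,0,0.29],[0,-0.06,0,0,0,0,0.29],[0,-0.08,0,0,0,0,0.29],[0,-0.08,0,0,0,0,0.29],[0,-0.08,0,0,0,0,0.29],[0,-0.08,0,0,0,0,0.29],[0,-0.08,0,0,0,0,0.29],[0,-0.08,0,0,0,0,0.29]]]'; python3 -m inch '[[[0,-0.08,0,0,0,0,0.29],[0,-0.08,0,0,0,0,0.29],[0,-0.08,0,0,0,0,0.29],[0,-0.08,0,0,0,0,0.29],[0,-0.08,0,0,0,0,0.29],[0,-0.08,0,0,0,0,0.29],[0,0,0,0,0,0,0.29]]]'
python3 - <<'E'
from h import *
c=capture("wrist")
for b in blobs(c,*ORANGE,100): print(b[0],b[1],b[2])
E
```

```text
t: 12.57
tool_pos: [0.5478, -0.0639, 0.0972]
tcp_rot: [180.0, 0.0, -88.9]
force: [0.2, 2.5, 1.0]
grip_width: 0.0304
grip_force: 0.0
t: 13.15
tool_pos: [0.5477, -0.089, 0.0972]
tcp_rot: [180.0, -0.1, -89.0]
force: [0.6, -0.1, -0.5]
grip_width: 0.0308
grip_force: 0.0
2858 [249.2 127.6] [155 117 189  21]
3988 [246.4 257.5] [162 219 170  60]
```

```bash
python3 -m inch '[[[0.002,-0.06,0,0,0,0,0.29],[0.002,-0.08,0,0,0,0,0.29],[0.002,-0.08,0,0,0,0,0.29],[0.002,-0.08,0,0,0,0,0.29],[0.002,-0.08,0,0,0,0,0.29],[0.002,-0.08,0,0,0,0,0.29],[0.002,-0.08,0,0,0,0,0.29],[0.002,-0.08,0,0,0,0,0.29],[0.002,-0.08,0,0,0,0,0.29],[0.002,-0.08,0,0,0,0,0.29],[0,0,0,0,0,0,0.29],[0,0,0,0,0,0,0.29]]]'
python3 - <<'E'
from h import *
c=capture("wrist"); s=capture("scene")
for b in blobs(c,*ORANGE,100): print(b[0],b[1],b[2])
x=c; m=cv2.inRange(cv2.cvtColor(c["pixels"],cv2.COLOR_RGB2HSV),*ORANGE)
t=np.nonzero(m[:200,225:275].any(1))[0].min(); B=np.nonzero(m[200:,225:275].any(1))[0]+200
print("front/back rim y at z=.13:",plane(c,[[250,t],[250,B.min()],[250,B.max()]],.13))
s=cv2.resize(s["pixels"][110:260,100:300],None,fx=2,fy=2,interpolation=cv2.INTER_CUBIC)
w=cv2.resize(c["pixels"],(400,300)); cv2.imwrite("pics/w7.png",np.hstack([w,s])[:,:,::-1])
E
```

```text
t: 14.2
tool_pos: [0.5489, -0.1275, 0.0973]
tcp_rot: [-180.0, -0.0, -89.0]
force: [0.1, 1.1, -0.3]
grip_width: 0.0302
grip_force: 0.0
2487 [246.9 123.9] [155 116 183  16]
3724 [246.7 253.9] [163 220 168  53]
front/back rim y at z=.13: [[ 0.55021429 -0.19817092  0.13      ]
 [ 0.5495186  -0.15350453  0.13      ]
 [ 0.54939187 -0.14536781  0.13      ]]
```

View pics/w7.png

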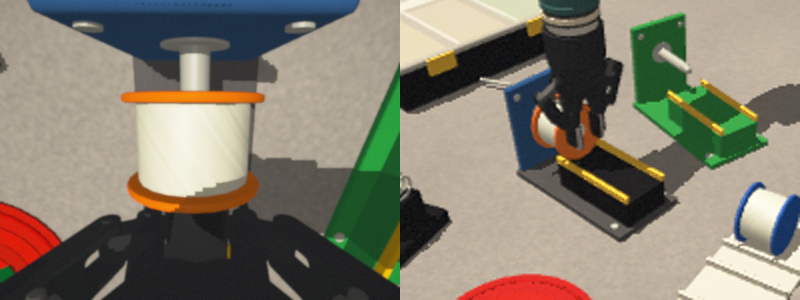

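The spindle is through the hole, visible between the plate and the reel. The reel's front face is about 20 mm from the plate and its centre at stand y ≈ 0.048–0.053. I'll go on in small steps and watch for the drop.

```bash
cat > m.py <<'E'
from h import *
c=capture("wrist"); m=cv2.inRange(cv2.cvtColor(c["pixels"],cv2.COLOR_RGB2HSV),*ORANGE)
for b in blobs(c,*ORANGE,100): print(b[0],b[1],b[2])
t=np.nonzero(m[:200,225:275].any(1))[0].min(); print("front",plane(c,[250,t],.13)[0].round(4),"z.126",plane(c,[250,t],.126)[0].round(4))
E
python3 -m inch '[[[0.002,-0.04,0,0,0,0,0.29],[0.002,-0.06,0,0,0,0,0.29],[0.002,-0.06,0,0,0,0,0.29],[0,0,0,0,0,0,0.29],[0,0,0,0,0,0,0.29]]]'; python3 m.py; python3 -m inch '[[[0.002,-0.05,0,0,0,0,0.29],[0.002,-0.03,0,0,0,0,0.29],[0,0,0,0,0,0,0.29],[0,0,0,0,0,0,0.29]]]'; python3 m.py
```

```text
t: 14.72
tool_pos: [0.5492, -0.1348, 0.0973]
tcp_rot: [180.0, -0.0, -88.9]
force: [-0.4, 1.4, -0.8]
grip_width: 0.0304
grip_force: 0.2
2410 [246.8 126.4] [156 118 182  16]
3761 [247.3 255.7] [163 221 169  55]
front [ 0.5506 -0.205   0.13  ] z.126 [ 0.5506 -0.2048  0.126 ]
t: 15.1
tool_pos: [0.5494, -0.1386, 0.0973]
tcp_rot: [180.0, -0.0, -88.9]
force: [0.6, 0.5, 0.5]
grip_width: 0.0304
grip_force: 0.5
2445 [247.7 126.3] [156 118 183  17]
3764 [247.4 255.8] [163 221 169  55]
front [ 0.5507 -0.2088  0.13  ] z.126 [ 0.5507 -0.2087  0.126 ]
```

```bash
python3 -m inch '[[[0,-0.04,0,0,0,0,0.29],[0,0,0,0,0,0,0.29],[0,0,0,0,0,0,0.29]]]'; python3 m.py; python3 -m inch '[[[0,-0.04,0,0,0,0,0.29],[0,0,0,0,0,0,0.29],[0,0,0,0,0,0,0.29]]]'; python3 m.py
```

```text
t: 15.4
tool_pos: [0.5493, -0.1407, 0.0973]
tcp_rot: [180.0, -0.0, -88.9]
force: [0.5, 1.0, 0.4]
grip_width: 0.0301
grip_force: 0.5
2431 [248.  126.4] [155 119 184  16]
3772 [247.5 255.9] [163 221 169  55]
front [ 0.5507 -0.2105  0.13  ] z.126 [ 0.5507 -0.2104  0.126 ]
t: 15.7
tool_pos: [0.5493, -0.1428, 0.0972]
tcp_rot: [180.0, -0.0, -88.9]
force: [0.3, 0.3, 0.3]
grip_width: 0.0307
grip_force: 0.2
2422 [248.1 126.4] [155 119 184  16]
3775 [247.3 255.9] [163 221 169  55]
front [ 0.5507 -0.2127  0.13  ] z.126 [ 0.5507 -0.2126  0.126 ]
```

```bash
python3 -m inch '[[[0,-0.04,0,0,0,0,0.29],[0,0,0,0,0,0,0.29],[0,0,0,0,0,0,0.29]]]'; python3 m.py; python3 -m inch '[[[0,-0.03,0,0,0,0,0.29],[0,0,0,0,0,0,0.29],[0,0,0,0,0,0,0.29]]]'; python3 m.py
```

```text
t: 16.0
tool_pos: [0.5495, -0.1448, 0.0974]
tcp_rot: [-180.0, -0.0, -88.9]
force: [-0.2, 0.9, 0.6]
grip_width: 0.0307
grip_force: 0.0
2881 [252.  126.8] [159 116 184  22]
3710 [247.  252.8] [166 215 164  59]
front [ 0.5509 -0.2155  0.13  ] z.126 [ 0.5509 -0.2154  0.126 ]
t: 16.3
tool_pos: [0.5493, -0.146, 0.0973]
tcp_rot: [180.0, -0.0, -88.9]
force: [-0.5, 0.6, -0.6]
grip_width: 0.0303
grip_force: 0.0
2977 [251.2 128.2] [158 118 184  22]
3732 [249.9 254. ] [168 217 164  58]
front [ 0.5507 -0.2162  0.13  ] z.126 [ 0.5507 -0.2161  0.126 ]
```

The rear flange has dropped. Retracting the fingers straight back to look.

```bash
python3 -m inch '[[[0,0.06,0,0,0,0,0.29],[0,0.1,0,0,0,0,0.29],[0,0.2,0,0,0,0,0.29],[0,0.3,0,0,0,0,0.29],[0,0.4,0,0,0,0,0.29],[0,0.3,0,0,0,0,0.29],[0,0,0,0,0,0,0.29],[0,0,0,0,0,0,0.29],[0,0,0,0,0,0,0.29]]]'
python3 - <<'E'
from h import *
c=capture("wrist"); s=capture("scene")
for n,x in(("w",c),("s",s)):
    for b in blobs(x,*ORANGE,40): print(n,b[0],b[1],b[2])
s=cv2.resize(s["pixels"][120:220,130:263],None,fx=3,fy=3,interpolation=cv2.INTER_CUBIC)
w=cv2.resize(c["pixels"],(400,300)); cv2.imwrite("pics/w8.png",np.hstack([w,s])[:,:,::-1])
E
```

```text
t: 17.1
tool_pos: [0.5493, -0.0783, 0.0973]
tcp_rot: [180.0, -0.0, -88.9]
force: [-0.7, -0.3, -0.3]
grip_width: 0.0303
grip_force: 0.0
w 3930 [253.9  79.9] [158  66 190  28]
s 494 [96.7  7.5] [ 28   0 138  20]
s 112 [168.2 165.1] [162 155  21  26]
s 209 [180.3 178.8] [173 166  19  22]
s 683 [  8.5 248.6] [  0 221  26  48]
s 8878 [ 44.9 339.6] [  0 268 127 116]
```

View pics/w8.png

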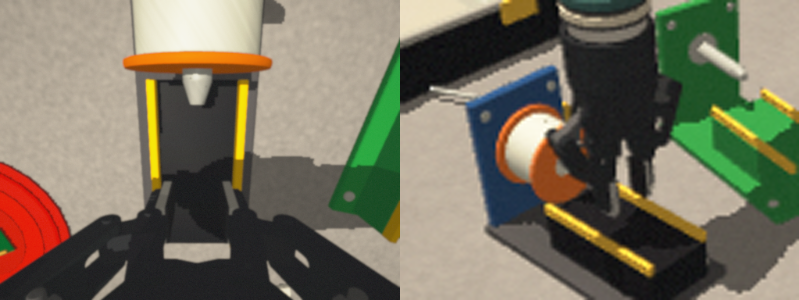

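The reel is on the spindle in the gap, with the tip protruding at (253,115) in wrist pixels. I'll lift clear and check the drop and the angle.

```bash
python3 -m inch '[[[0,0.2,0.4,0,0,0,0.29],[0,0.2,0.5,0,0,0,0.29],[0,0.1,0.5,0,0,0,0.29],[0,0,0.5,0,0,0,0.29],[0,0,0.3,0,0,0,0.29],[0,0,0,0,0,0,0.29],[0,0,0,0,0,0,0.29],[0,0,0,0,0,0,0.29]]]'
python3 - <<'E'
from h import *
c=capture("wrist"); s=capture("scene")
for n,x in(("w",c),("s",s)):
    for b in blobs(x,*ORANGE,40): print(n,b[0],b[1],b[2],b[3])
print(c["origin"],c["attitude"])
# predicted flange rims for hung (z .086) vs on-ledge (z .090), rear/front rim pixel extents in both views
th=np.linspace(0,2*np.pi,90); o=np.array([.5502,-.2196,0]); u=np.array([-.0161,.9999,0]); v=np.array([.9999,.0161,0])
for z in(.086,.090):
  for yc in(.033,.036):
    for dy in(-.0275,.0275):
      X=o+u*(yc+dy)+.04*np.cos(th)[:,None]*v+np.array([0,0,1])*(z+.04*np.sin(th))[:,None]
      for n,x in(("w",c),("s",s)):
        p=proj(x,X); print(z,yc,dy,n,p.min(0).round(1),p.max(0).round(1))
s=cv2.resize(s["pixels"][130:205,145:245],None,fx=4,fy=4,interpolation=cv2.INTER_CUBIC)
w=cv2.resize(c["pixels"],(400,300)); cv2.imwrite("pics/w9.png",np.hstack([w,s])[:,:,::-1])
E
```

```text
t: 17.87
tool_pos: [0.5486, -0.0539, 0.2064]
tcp_rot: [179.9, -0.0, -89.0]
force: [-1.2, -0.0, -0.4]
grip_width: 0.0303
grip_force: 0.0
w 1355 [253.5  60.8] [199  51 105  20] ((251.0, 60.5), (19.0, 104.0), 90.0)
w 283 [ 53.  238.5] [ 22 218  63  43] ((53.49455261230469, 238.986572265625), (28.836273193359375, 57.267215728759766), 67.89054870605469)
s 321 [114.1   4.9] [76  0 80 11] ((115.50770568847656, 4.561537265777588), (6.201736927032471, 79.50626373291016), 82.87498474121094)
s 115 [47.9 14.7] [28 10 50 10] ((52.57300567626953, 14.595132827758789), (6.319306373596191, 49.09103775024414), 86.18592071533203)
s 110 [168.1 165.1] [162 155  21  26] ((170.10000610351562, 165.8000030517578), (14.310833930969238, 27.280027389526367), 26.56505012512207)
s 402 [184.2 174. ] [173 161  23  27] ((184.50001525878906, 174.00001525878906), (19.677396774291992, 28.174455642700195), 26.56505012512207)
s 683 [  8.5 248.6] [  0 221  26  48] ((12.499998092651367, 244.5), (24.999996185302734, 46.99999237060547), 0.0)
s 8878 [ 44.9 339.6] [  0 268 127 116] ((63.0, 325.5), (115.0, 126.0), 90.0)
[ 0.549
[... 168 characters left out ...]
180.1]
0.086 0.033 0.0275 w [199.4  56. ] [304.7  71.4]
0.086 0.033 0.0275 s [173.4 160.4] [196.1 187.3]
0.086 0.036 -0.0275 w [195.7 -40.6] [308.6   5.6]
0.086 0.036 -0.0275 s [161.6 154.1] [184.3 180.4]
0.086 0.036 0.0275 w [199.6  61.1] [304.5  75. ]
0.086 0.036 0.0275 s [174.1 160.8] [196.8 187.7]
0.09 0.033 -0.0275 w [194.4 -50.3] [ 3.099e+02 -1.000e-01]
0.09 0.033 -0.0275 s [160.7 152.5] [183.5 178.9]
0.09 0.033 0.0275 w [198.5  54.9] [305.7  70.8]
0.09 0.033 0.0275 s [173.2 159.1] [195.9 186.2]
0.09 0.036 -0.0275 w [194.6 -44. ] [309.7   4. ]
0.09 0.036 -0.0275 s [161.3 152.9] [184.2 179.3]
0.09 0.036 0.0275 w [198.7  60.1] [305.4  74.5]
0.09 0.036 0.0275 s [173.9 159.5] [196.6 186.6]
```

View pics/w9.png

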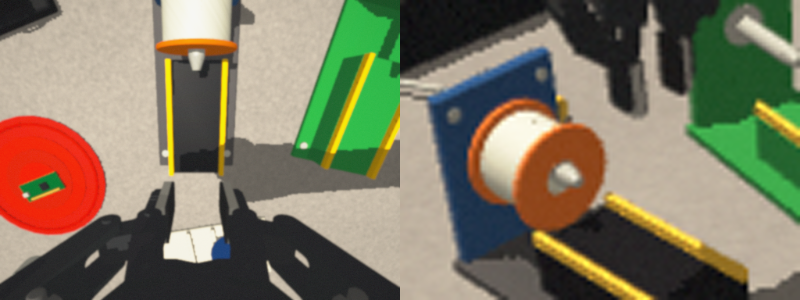

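The rear flange spans rows 161–187 and columns 173–195 in the scene view, and 105 px wide in the wrist view. Both match a hung reel at z ≈ 0.086 and y ≈ 0.032, level and clear of the ledge. Handing in.

```bash
python3 -c "
from plant import manip
print(manip.close_job())"
```

```text
the job is handed in; nothing more can be done
None
```

The orange reel hangs released on the blue stand's spindle, about 32 mm from the back plate by camera measurement, the other objects were left alone, and the job is handed in at about 18 s (no verdict was returned).

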